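Open the fridge logger's battery cap with its slot key

ROBOT

A 7-joint arm with a two-finger parallel gripper is mounted at the origin on a cart in front of the work surface, level with it; the furniture and walls round the work are solid. World frame = base frame: x ahead of the robot, y to its left, z up, the work surface at z = 0. Lengths are in m, angles in rad, forces in N, time in s.
With the tool pointing down it reaches from about 0.4 to 0.875 m from the base axis. Payload 6.5 kg.
Tool frame: the origin (TCP) lies at the very end of the fingers, on their centre line; the grasp point (between the pads) lies 19 mm behind it; z points along the fingers, y is the line along which they close (so a half turn about z gives the same grasp; the last joint's range is limited). The gripper opens to 85 mm and grips with 20 to 120 N. Pads are 22 mm wide; open, the fingers measure 114 mm over their backs; the gripper's body (76 mm by 85 mm) begins 54 mm behind the grasp point. The pads swing forward as they close: fully open they stand 13 mm farther back than shut.
Start: joints at [-1.315, 0.536, -0.004, 1.538, 0.003, 1.067, -0.071], TCP at [0.206, 0.617, 0.231] pointing down, gripper open.
Joint ranges: [-2.7, 2.7], [-0.37, 2.16], [-1.27, 1.26], [0.24, 2.4], [-1.31, 4.45], [0.19, 1.91], [-2.76, 2.76]. Speed limits (rad/s): [2.39, 2.39, 3.14, 3.14, 3.14, 3.14, 3.14].

INTERFACE

Orientations are given as [roll, pitch, yaw] about the fixed x, y, z axes, in that order (R = Rz(yaw) Ry(pitch) Rx(roll)).
In Python, from cell import r gives the robot as it stands.
- The arm moves only by the shell command python3 -m crank 'ROWS'. ROWS is a JSON object whose key "steps" holds a list of rows, 1 to 12 of them, each of 7 numbers: a rotation vector rx, ry, rz in a scale on which 1.0 is pi rad, then dx, dy, dz in normalised numbers (1 is 0.8 m), then the finger opening in m; each row is the pose to reach, as a shift and turn from the pose commanded when the command began, along the tool's axes at that moment; what a row does not reach only later rows make up. A row lasts 1/8 s, in which the tool goes at most 0.0625 m and 0.188 rad, less where a joint would pass 70% of its speed; a pose out of reach is approached as far as the arm can. The fingers move at their own pace and stop on an object; the grip force is fixed at half the most. Time passes only in rows, so rows that do not move let the fingers close. It prints the time, the measured TCP pose, the force, the opening and the grip force at its end. Shift and turn numbers lie between -1 and 1, and a call with a number outside is refused. Input that does not fit is refused with a message, and nothing moves.
- r.state(): the state, without advancing time (a new reading comes with each control period).
- r.grab_frame(name): name is "side" or "top"; returns a dict with "frame" (384x512x3 uint8, red, green, blue), "fx", "fy", "cx", "cy" (pixels), "distortion" ([k1, k2, p1, p2, k3] as OpenCV has them; the pictures are not rectified), "R" (3x3) and "t" (3): a world point X has camera coordinates R X + t. Camera axes: x right, y down, z forward; pixel columns grow to the right and rows downward; lengths in m; the calibration is good to about 2 mm. A picture is of the moment at which its call begins. There is no depth.
- r.job_done(): hands the job in; it is judged then, once.
Trained networks look in a picture, given as the dict that the camera call returned (one of the last four; its "shot" number tells which), for a name from the list of things; names that differ only in an ending like _2 or _b are one class to them, and where a whole thing is asked for, a point or a joint stands for the part that bears it (a point fixed in the world has none). Each returns a list of dicts, best first, with "p" (0 to 1); they miss things now and then, are a little off and sometimes report something else, mostly with a low value. They report only what shows in the picture. A call takes as long as a camera call.
- r.boxes_of(picture, name): "box" ([centre column, centre row, width, height] in pixels, round what is visible of it).
- r.masks_of(picture, name): "region" (384x512 bool, what is visible of it) and "box" ([centre column, centre row, width, height] in pixels, round what is visible of it).
- r.tip_of(picture, name): "centre" ([column, row] in pixels: a listed point, or the origin of a listed thing).
The state is a dict: "time": time; "joints": joint angles; "qd": joint speeds; "joint_efforts": joint torques, N m; "position": TCP position; "eef_rot": TCP orientation; "contact_force": force on the tool from outside, world axes, zero at the start; "torque": the same for the moment, N m; "grip_width": finger opening in m; "finger_force": force on a finger pad.
Only numpy, scipy, OpenCV 4.12 (cv2) and the standard library are available. Lean on these libraries where they do the work, as an engineer would, in place of code of your own. Each camera call takes 0.05 s, during which the arm holds its last target. There are 200 camera calls.

TASK

The fridge-temperature logger in the black dock needs a new battery, so open its compartment. Take the orange-handled flat key from its pocket in the dock, feel its blade into the slot of the round metal cap, press the cap down past its spring and, keeping it down, turn it a quarter anticlockwise (seen from above) until it meets its stop; push and turn firmly but never force it. When it has sprung up, stand the key back in its pocket, lift the cap off and lay it flat, slot up, on the order pad without dropping it; leave the other things on the counter where they lie.

Things in the scene. Friction and masses are not known exactly. Their poses are not given: they have to be found in the camera images.
- logger: Fixed black dock, 210 (x) by 100 mm (y), holding a white logger 130 x 88 mm face down. Origin: centre of the dock's underside, on the counter; z up. The logger's flat top is 46 mm up and spans x -95 to +35 mm, y -44 to +44; the cap's mouth is centred at x = -30 mm, y = 0. At x = +70 mm a black block 46 x 32 mm, top 40 mm up, holds the key's pocket.
- mouth (a point): Centre of the cap's round mouth, level with the logger's top; axes as the logger's. Mouth 41 mm across in a flush grey collar 60 mm across. A bayonet: a sprung battery cell under the cap pushes it up with 7.5 N (0.4 N more per mm), its lugs sitting in recesses under the lip that are 2 to 7.5 mm deep, differing each time and unseen. Only pressed down past that can the cap turn.
- cap: Round metal cap, loose, 38 mm across, 10 mm high, 30 g, two lugs at its foot along +x and -x (50 mm over both, 9 mm wide, 3 mm high). Origin: centre of its underside; z up; x along slot and lugs. Locked: top 1 mm above the logger's top. 1 mm below the depth where it can turn it meets a hard bottom: press slowly until 13 to 15 N is felt.
- cap_slot (a point): Centre of the slot, at the cap's top face, 10 mm above its underside; axes as the cap's. Slot 26 mm long (x), 4.2 mm wide, 4.5 mm deep, closed at its ends. Over 20 N of push, or over 0.25 N m of twist (0.1 while still locked), breaks the cap. The blade has about 0.08 rad of play to either side in it.
- locked_mark (a point): One of two red dots on the logger, 34.5 mm from the mouth's centre along the logger's +y and -y: the slot points to them when the cap is locked.
- open_mark (a point): One of two green dots, 34.5 mm from the mouth's centre along the logger's +x and -x: the slot points to them when open, 90 degrees anticlockwise (a hard stop at about 92). The lugs then lie under notches 2 degrees wider than they to either side; let up, the cap rises 7.5 mm, its rim free to be gripped by the fingertips, best along the logger's y, and lies loose on the cell.
- key: Flat key, loose, 32 to 52 g, upright in its pocket. Origin: centre of the blade's tip; z up; x across the blade. Steel blade 20 mm wide (x), 2.4 mm thick (y), thinned to 1.2 mm over its last 2.5 mm, 22 mm long; above it an orange handle 30 (x) by 10 mm (y), 22 to 58 mm above the tip, gripped across its 10 mm. Both ways round are alike.
- pocket (a point): Centre of the key pocket's mouth, on top of the black block, 40 mm above the counter; axes as the logger's. Hole 25 mm (x) by 6 mm (y), chamfered 2 mm, 26 mm deep: the blade goes in, the handle rests on the block, so the stored key's tip is 22 mm below this point, its x along the logger's x.
- order_pad: Spiral-bound order pad with a tan cover, 130 (x) x 94 (y) mm, lying flat, loose, 250 g. Origin: centre of its underside; z up. Its flat cover is 9.6 mm up, its wire spiral 13 mm. A 105 mm high tape dispenser stands on the counter at x 0.33 to 0.57 m, y 0.02 to 0.12 m: keep the gripper clear of it.
- marker: Bystander: white and green marker, 135 mm long, lying behind the work.
- scissors: Bystander: scissors with red handles, 199 mm long, lying behind the work.
- wallet: Bystander: black card wallet, 70 x 100 x 14 mm, lying flat.
- card_pack: Bystander: flat grey tin, 40 x 58 x 14 mm, lying flat.

How it is judged:
By the outcome, as a careful person would: the job done as asked, in the order asked, and still so for the second after the job is handed in, with the robot touching nothing.
It also fails if it takes over 72 s, if anything falls off the work surface, if the arm or the gripper's body presses on something with over 40 N, if the wrist force passes 120 N, or if a joint passes its speed limit or range.

## Working session

There is one attempt and no reset: what is moved stays moved. The work goes in short steps, Python scripts to look and compute and a shell command to move; the robot and the scene stay as the last step left them, time stands still between calls to the robot, and variables do not carry over. Pictures are saved under pics/ and viewed, at most 10 in all, crops included, and the job is handed in when it is done.

```bash
mkdir -p pics; ls
cat > h.py <<'E'
import numpy as np, cv2
from cell import r
from scipy.spatial.transform import Rotation as Ro
def K(p): return np.array([[p["fx"],0,p["cx"]],[0,p["fy"],p["cy"]],[0,0,1.]])
def ray(p,uv):
    n=cv2.undistortPoints(np.array([[uv]],float),K(p),np.array(p["distortion"],float))[0,0]
    R=np.array(p["R"]);t=np.array(p["t"])
    return -R.T@t, R.T@np.array([n[0],n[1],1.])
def atz(p,uv,z):
    c,d=ray(p,uv); return c+d*(z-c[2])/d[2]
def tri(ps):
    A=np.zeros((3,3));b=np.zeros(3)
    for p,uv in ps:
        c,d=ray(p,uv);d=d/np.linalg.norm(d);M=np.eye(3)-np.outer(d,d);A+=M;b+=M@c
    return np.linalg.solve(A,b)
def proj(p,X):
    return cv2.projectPoints(np.array(X,float).reshape(-1,3),cv2.Rodrigues(np.array(p["R"]))[0],np.array(p["t"],float),K(p),np.array(p["distortion"],float))[0][:,0]
def tool():
    s=r.state(); return np.array(s["position"]), Ro.from_euler("xyz",s["eef_rot"]).as_matrix()
E
python3 - <<'E'
from h import *
P={n:r.grab_frame(n) for n in("top","side")}
cv2.imwrite("pics/a.png",cv2.cvtColor(np.vstack([P["top"]["frame"]]),cv2.COLOR_RGB2BGR))
cv2.imwrite("pics/b.png",cv2.cvtColor(P["side"]["frame"],cv2.COLOR_RGB2BGR))
for n,p in P.items():
    print(n,"cam",np.round(-np.array(p["R"]).T@np.array(p["t"]),3),p["fx"])
    for o,z in(("mouth",.046),("cap_slot",.047),("locked_mark",.046),("open_mark",.046),("pocket",.04),("key",.018),("logger",0),("order_pad",0),("cap",.037)):
        for d in r.tip_of(p,o)[:3]: print(n,o,np.round(d["centre"],1),round(d["p"],2),np.round(atz(p,d["centre"],z),4))
print(r.state())
E
```

```text
pics
top cam [ 0.425 -0.191  0.884] 349.0998911824866
top mouth [206.4 234.8] 0.83 [ 0.5029 -0.0703  0.046 ]
top cap_slot [207.5 230.9] 0.75 [ 0.5122 -0.0729  0.047 ]
top cap_slot [196.  234.9] 0.16 [ 0.5026 -0.0454  0.047 ]
top locked_mark [192.9 233.1] 0.93 [ 0.5071 -0.0376  0.046 ]
top locked_mark [305.4 249.1] 0.29 [ 0.4678 -0.3069  0.046 ]
top open_mark [209.3 216.3] 0.55 [ 0.5478 -0.0763  0.046 ]
top pocket [210.3 194. ] 0.75 [ 0.6043 -0.0767  0.04  ]
top key [214.1 196.7] 0.5 [ 0.602  -0.0836  0.018 ]
top logger [213.6 221.2] 0.89 [ 0.5418 -0.0813  0.    ]
top order_pad [300.2 151.9] 0.75 [ 0.7262 -0.308   0.    ]
top order_pad [302.6 249.6] 0.63 [ 0.469  -0.3062  0.    ]
top order_pad [241.8 171.8] 0.51 [ 0.672  -0.1528  0.    ]
top cap [208.8 238.3] 0.66 [ 0.4953 -0.0751  0.037 ]
top cap [207.4 235.3] 0.36 [ 0.5026 -0.0715  0.037 ]
side cam [0.554 0.532 0.549] 424.9115369861908
side mouth [301.4 223.8] 0.58 [ 0.5047 -0.0768  0.046 ]
side cap_slot [300.9 223.8] 0.7 [ 0.5057 -0.0756  0.047 ]
side locked_mark [306.2 237.6] 0.78 [ 0.4981 -0.0387  0.046 ]
side open_mark [285.4 21
[... 425 characters left out ...]
time': 1.0, 'joints': array([-1.31520433,  0.5364071 , -0.0043758 ,  1.53790513,  0.00261461,
        1.06729837, -0.0711866 ]), 'qd': array([ 0.00112018, -0.00044475, -0.00119527,  0.00015658, -0.00078475,
       -0.00119879,  0.00084412]), 'joint_efforts': array([ 8.36186846e-04, -5.83336401e+01,  1.04856525e+00, -2.59432161e+01,
        1.25772989e-02,  2.10945109e-03,  6.62330521e-06]), 'position': array([0.20558872, 0.61662029, 0.23128352]), 'eef_rot': array([-3.14158416e+00,  5.46069016e-05,  2.81983684e+00]), 'contact_force': array([ 0.34140309,  0.74667224, -0.61574842]), 'torque': array([-0.03026426, -0.03836771,  0.03461348]), 'finger_force': 0.0, 'grip_width': 0.08507677910408733}
```

View pics/a.png

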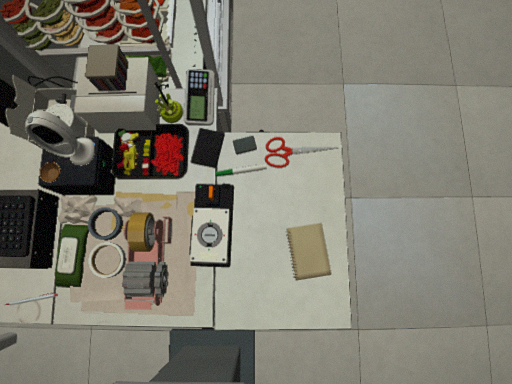

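View pics/b.png

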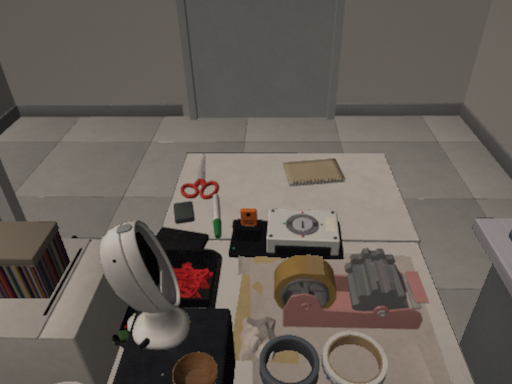

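Top picture: black dock with the white logger at about (210,235), its cap at (209,234), key at (211,192), and the tan pad at (308,250) with its spiral on the left (+y) edge. In the side view the cap is at (302,224), the key at (249,217) and the pad at (313,172). The dispenser stands to the left of the dock. Next I refine the logger pose with edge fits.

```bash
python3 - <<'E'
from h import *
from scipy.optimize import least_squares
P={n:r.grab_frame(n) for n in("top","side")}
for n,p in P.items():
    f=p["frame"].astype(int)
    x0,y0=(185,175) if n=="top" else (225,195)
    w,h=(55,100) if n=="top" else (125,65)
    cv2.imwrite(f"pics/c_{n}.png",cv2.cvtColor(cv2.resize(p["frame"][y0:y0+h,x0:x0+w],None,fx=6,fy=6,interpolation=cv2.INTER_CUBIC),cv2.COLOR_RGB2BGR))
    m=r.masks_of(p,"logger")
    reg=cv2.dilate(m[0]["region"].astype(np.uint8),np.ones((5,5)))>0
    hsv=cv2.cvtColor(p["frame"],cv2.COLOR_RGB2HSV)
    for nm,mask in(("white",(f.min(2)>150)&reg),("red",reg&(f[...,0]-f[...,1:].max(2)>40)),("green",reg&(f[...,1]-f[...,[0,2]].max(2)>20))):
        k,l,st,ce=cv2.connectedComponentsWithStats(mask.astype(np.uint8))
        for i in np.argsort(-st[1:,4])[:4]+1:
            print(n,nm,st[i,4],np.round(ce[i],1),np.round(atz(p,ce[i],.046)[:2],4))
    o=r.masks_of(p,"order_pad")[0]; 
    rc=cv2.minAreaRect(np.argwhere(o["region"])[:,::-1].astype(np.float32)); b=cv2.boxPoints(rc)
    print("pad",o["p"],[np.round(atz(p,q,.0096)[:2],4).tolist() for q in b],np.round(np.mean([atz(p,q,.0096)[:2] for q in b],0),4))
    # pad via region points to world plane
    pts=np.array([atz(p,q[::-1],.0096)[:2] for q in np.argwhere(o["region"])],np.float32); print("padrect",cv2.minAreaRect(pts))
    km=r.masks_of(p,"key")[0]["region"]; print("key",np.argwhere(km).mean(0)[::-1],atz(p,np.argwhere(km).mean(0)[::-1],.058))
    w_=(f.min(2)>150)&reg
    k,l,st,ce=cv2.connectedComponentsWithStats(w_.astype(np.uint8)); i=np.argmax(st[1:,4])+1
    pts=np.array([atz(p,q[::-1],.046)[:2] for q in np.argwhere(l==i)],np.float32); print("loggertop",cv2.minAreaRect(pts))
E
python3 - <<'E'
import cv2,numpy as np
a=cv2.imread('pics/c_top.png');b=cv2.imread('pics/c_side.png')
b=cv2.resize(b,None,fx=.6,fy=.6)
o=np.zeros((600,800,3),np.uint8);o[:a.shape[0],:a.shape[1]]=a[:600];o[:b.shape[0],340:340+b.shape[1]]=b[:,:460]
cv2.imwrite('pics/c.png',o)
E
```

```text
top white 1330 [209.3 234.8] [ 0.503  -0.0774]
top white 97 [232.6 201.4] [ 0.5844 -0.1325]
top white 69 [208.8 234.6] [ 0.5034 -0.0761]
top white 54 [227.9 260.9] [ 0.441  -0.1226]
top red 37 [210.1 192.8] [ 0.6061 -0.0769]
top red 6 [212.2 188.2] [ 0.6178 -0.0818]
top red 2 [223.5 235. ] [ 0.5023 -0.1115]
top red 1 [195. 234.] [ 0.5049 -0.0428]
top green 7 [200.  186.3] [ 0.6227 -0.0515]
top green 5 [208.4 249.2] [ 0.4686 -0.0759]
top green 2 [210.  220.5] [ 0.5375 -0.0783]
pad 0.98 [[0.5245, -0.2617], [0.5411, -0.3567], [0.4075, -0.3755], [0.3921, -0.2831]] [ 0.4663 -0.3192]
padrect ((0.46714773774147034, -0.3191508948802948), (0.13555151224136353, 0.0948612242937088), 7.996002197265625)Traceback (most recent call last):
  File "<stdin>", line 21, in <module>
IndexError: list index out of range
[ WARN:0@0.014] global loadsave.cpp:275 findDecoder imread_('pics/c_side.png'): can't open/read file: check file path/integrity
Traceback (most recent call last):
cv2.error: OpenCV(4.12.0) /io/opencv/modules/imgproc/src/resize.cpp:4208: error: (-215:Assertion failed) !ssize.empty() in function 'resize'
```

Run:
```python
from h import *
p=r.grab_frame("side"); f=p["frame"].astype(int)
reg=cv2.dilate(r.masks_of(p,"logger")[0]["region"].astype(np.uint8),np.ones((5,5)))>0
yy,xx=np.mgrid[:384,:512]; reg=(yy>195)&(yy<262)&(xx>260)&(xx<345)
for nm,mask in(("white",(f.min(2)>150)&reg),("red",reg&(f[...,0]-f[...,1:].max(2)>40)),("green",reg&(f[...,1]-f[...,[0,2]].max(2)>15))):
    k,l,st,ce=cv2.connectedComponentsWithStats(mask.astype(np.uint8))
    for i in np.argsort(-st[1:,4])[:4]+1: print(nm,st[i,4],np.round(ce[i],1),np.round(atz(p,ce[i],.046)[:2],4))
for n in("key","order_pad"):
    ms=r.masks_of(p,n)
    if ms:
        c=np.argwhere(ms[0]["region"]); print(n,ms[0]["p"],len(c),c.mean(0)[::-1],atz(p,c.mean(0)[::-1],.048 if n=="key" else .0096))
c=np.argwhere((f[...,0]>150)&(f[...,2]<70)&(f[...,1]<130)&(yy>200)&(yy<232)&(xx>235)&(xx<262)); print("orange",len(c),c.min(0),c.max(0),c.mean(0)[::-1])
pos=np.array([.5033,-.0772,0]); R=Ro.from_euler("z",-.036).as_matrix()
for q in([34.5,0],[-34.5,0],[0,34.5],[0,-34.5],[0,0],[65,44],[65,-44],[-65,44],[-65,-44]): print(q,np.round(proj(p,pos+R@[q[0]/1e3,q[1]/1e3,.046])[0],1))
for x in(-15,15):
    for z in(40,76): print("key",x,z,np.round(proj(p,pos+R@[.1+x/1e3,.005,z/1e3])[0],1))
im=p["frame"][195:262,225:350]
im=cv2.resize(im,None,fx=6,fy=6,interpolation=cv2.INTER_CUBIC)
cv2.imwrite("pics/c.png",cv2.cvtColor(im,cv2.COLOR_RGB2BGR))
```

```text
white 60 [289.4 238.3] [ 0.5278 -0.0365]
white 24 [325.5 239.7] [ 0.4646 -0.0336]
white 13 [268.8 216.6] [ 0.565  -0.0974]
white 9 [268. 229.] [ 0.5661 -0.0613]
red 4 [302.5 235.5] [ 0.5044 -0.0442]
red 1 [302. 212.] [ 0.5018 -0.1121]
green 3 [284. 223.] [ 0.5367 -0.0787]
green 2 [321.5 224. ] [ 0.4679 -0.0766]
key 0.81 262 [248.23664122 216.47709924] [ 0.60382511 -0.09489144  0.048     ]
order_pad 0.88 1289 [312.73312645 171.4515128 ] [ 0.46514713 -0.31316166  0.0096    ]
orange 41 [209 241] [211 254] [247.34146341 209.97560976]
[34.5, 0] [283.4 223.1]
[-34.5, 0] [321.  224.2]
[0, 34.5] [302.4 236. ]
[0, -34.5] [301.9 212.1]
[0, 0] [302.1 223.7]
[65, 44] [265.6 238.4]
[65, -44] [268.2 208.2]
[-65, 44] [339.9 240.8]
[-65, -44] [335.9 210. ]
key -15 40 [256.1 226.5]
key -15 76 [255.6 211.2]
key 15 40 [240. 226.]
key 15 76 [239.2 210.7]
```

View pics/c.png

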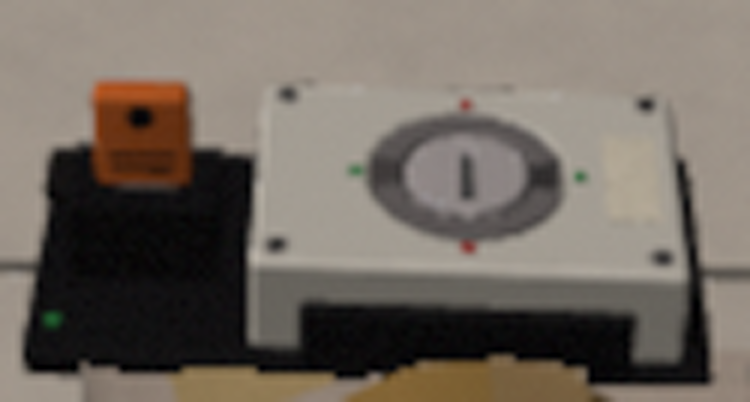

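Both views agree to under a pixel. The mouth is at about (0.503, -0.0773), the logger's yaw is -0.036, and the slot points at the red dots. Next I plan the approach to the key.

```bash
cat >> h.py <<'E'
M=np.array([.503,-.0773]); YAW=-.036; RL=Ro.from_euler("z",YAW).as_matrix()[:2,:2]
def L(x,y): return M+RL@np.array([x,y])   # logger-frame offset from mouth -> world xy
def plan(x,y,z,yaw):
    pos,R=tool(); cy=r.state()["eef_rot"][2]
    d=R.T@(np.array([x,y,z])-pos); dy=(yaw-cy+np.pi)%(2*np.pi)-np.pi
    rv=Ro.from_matrix(R.T@Ro.from_euler("xyz",[np.pi,0,yaw]).as_matrix()).as_rotvec()
    print("now",np.round(pos,4),round(cy,3),"delta tool",np.round(d,4),"rv",np.round(rv,3))
E
python3 -c "
from h import *
q=L(.1,0);print(q);plan(*q,.15,YAW+np.pi);plan(*q,.15,2.8198)"
```

```text
[ 0.60293521 -0.08089922]
now [0.2056 0.6166 0.2313] 2.82 delta tool [-0.5975 -0.5361  0.0813] rv [ 0.     0.    -0.286]
now [0.2056 0.6166 0.2313] 2.82 delta tool [-0.5975 -0.5361  0.0813] rv [0. 0. 0.]
```

The rows are not in the units I measure in: shifts go in shares of 0.8 m and turns go in shares of pi rad. I convert before sending: -0.5975 m / 0.8 = -0.7469, -0.5361 m / 0.8 = -0.6701, -0.286 rad / 3.1416 = -0.091.

```bash
python3 -m crank '{"steps":[[0, 0, -0.0159, -0.125, -0.1125, 0, 0.085], [0, 0, -0.0318, -0.25, -0.225, 0, 0.085], [0, 0, -0.0637, -0.5, -0.45, 0, 0.06], [0, 0, -0.091, -0.7469, -0.6701, 0.025, 0.04], [0, 0, -0.091, -0.7469, -0.6701, 0.025, 0.04], [0, 0, -0.091, -0.7469, -0.6701, 0.0375, 0.04], [0, 0, -0.091, -0.7469, -0.6701, 0.05, 0.04], [0, 0, -0.091, -0.7469, -0.6701, 0.0625, 0.04], [0, 0, -0.091, -0.7469, -0.6701, 0.075, 0.04], [0, 0, -0.091, -0.7469, -0.6701, 0.1, 0.04], [0, 0, -0.091, -0.7469, -0.6701, 0.1, 0.04], [0, 0, -0.091, -0.7469, -0.6701, 0.1, 0.04]]}'; python3 -c "
from h import *
plan(*L(.1,0),.15,YAW+np.pi);print(r.state()['joints'].round(3))"
```

```text
time: 2.95
position: [0.5751, -0.0318, 0.164]
eef_rot: [3.141, 0.001, 3.106]
contact_force: [-0.4, 1.0, 0.2]
grip_width: 0.0401
finger_force: 0.0
now [ 0.5751 -0.0318  0.164 ] 3.106 delta tool [-0.0296 -0.0481  0.014 ] rv [0.    0.001 0.001]
[-0.162  0.496  0.184  1.807 -0.117  0.849  1.614]
```

```bash
python3 -m crank '{"steps":[[0, 0, 0, -0.037, -0.0601, 0.0175, 0.04], [0, 0, 0, -0.037, -0.0601, 0.0175, 0.04], [0, 0, 0, -0.037, -0.0601, 0.0175, 0.04]]}'; python3 -c "
from h import *
plan(*L(.1,0),.045,YAW+np.pi)"
```

```text
time: 3.32
position: [0.6017, -0.0788, 0.1499]
eef_rot: [3.141, -0.001, 3.106]
contact_force: [0.1, -0.1, 0.7]
grip_width: 0.0401
finger_force: 0.0
now [ 0.6017 -0.0788  0.1499] 3.106 delta tool [-0.0014 -0.0021  0.1049] rv [ 0.001 -0.001  0.   ]
```

Converted, 0.104 m / 0.8 = 0.13, 0.09 m / 0.8 = 0.1125.

```bash
python3 -m crank '{"steps":[[0, 0, 0, -0.0013, -0.0019, 0.0625, 0.04], [0, 0, 0, -0.0013, -0.0019, 0.1125, 0.04], [0, 0, 0, -0.0013, -0.0019, 0.13, 0.04], [0, 0, 0, -0.0013, -0.0019, 0.13, 0.04], [0, 0, 0, -0.0013, -0.0019, 0.13, 0.04]]}'
python3 - <<'E'
from h import *
plan(*L(.1,0),.045,YAW+np.pi)
P={n:r.grab_frame(n) for n in("top","side")}
a=P["side"]["frame"][170:245,215:305];b=P["top"]["frame"][160:235,170:250]
o=np.hstack([cv2.resize(a,None,fx=4.6,fy=4.6,interpolation=2),cv2.resize(b,None,fx=4.6,fy=4.6,interpolation=2)])
cv2.imwrite("pics/d.png",cv2.cvtColor(o,cv2.COLOR_RGB2BGR))
E
```

```text
time: 3.95
position: [0.6042, -0.0806, 0.0479]
eef_rot: [3.142, 0.003, 3.106]
contact_force: [1.1, -0.8, 0.2]
grip_width: 0.0398
finger_force: 0.0
now [ 0.6042 -0.0806  0.0479] 3.106 delta tool [ 0.0013 -0.0003  0.0029] rv [0.    0.003 0.001]
```

View pics/d.png

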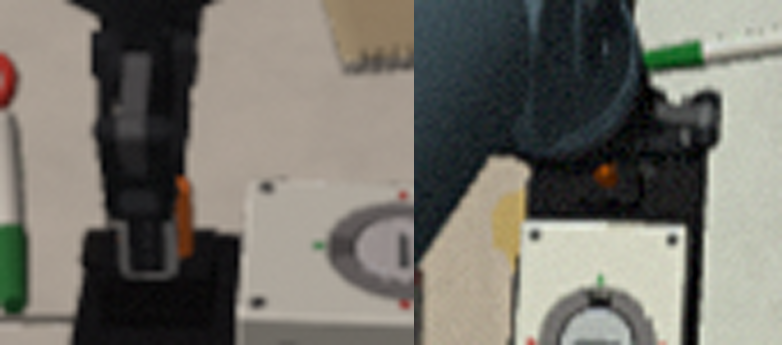

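Side crop: the front finger stands at about (148,245), centred over the handle (115–189), with its tip just above the block. Grasping.

Converted, 0.0025 m / 0.8 = 0.0031, 0.001 m / 0.8 = 0.0013.

```bash
python3 -m crank '{"steps":[[0, 0, 0, 0.0013, 0, 0.0031, 0.04], [0, 0, 0, 0.0013, 0, 0.0031, 0.04], [0, 0, 0, 0.0013, 0, 0.0031, 0.0], [0, 0, 0, 0.0013, 0, 0.0031, 0.0], [0, 0, 0, 0.0013, 0, 0.0031, 0.0], [0, 0, 0, 0.0013, 0, 0.0031, 0.0]]}'; python3 -c "
from h import *
plan(*L(.1,0),.045,YAW+np.pi)
s=r.state();print(s['torque'],s['contact_force'])"
```

```text
time: 4.8
position: [0.6019, -0.0809, 0.0437]
eef_rot: [-3.142, 0.0, 3.106]
contact_force: [-0.8, -0.1, 2.5]
grip_width: 0.0091
finger_force: 59.2
now [ 0.6019 -0.0809  0.0437] 3.106 delta tool [-0.001   0.     -0.0013] rv [-0.  0.  0.]
[-0.02011831  0.03343678 -0.0134712 ] [-0.84461389 -0.11047427  2.54744253]
```

Converted, -0.055 m / 0.8 = -0.0688, -0.045 m / 0.8 = -0.0563.

```bash
python3 -m crank '{"steps":[[0, 0, 0, 0, 0, -0.025, 0], [0, 0, 0, 0, 0, -0.0563, 0], [0, 0, 0, 0, 0, -0.0688, 0], [0, 0, 0, 0, 0, -0.0688, 0]]}'
python3 - <<'E'
from h import *
plan(*M,.085,YAW+np.pi/2)
print(r.state()['contact_force'],r.state()['torque'],r.state()['grip_width'])
E
```

```text
time: 5.3
position: [0.6024, -0.0809, 0.0997]
eef_rot: [-3.142, 0.002, 3.106]
contact_force: [0.1, -1.0, -0.6]
grip_width: 0.0093
finger_force: 59.0
now [ 0.6024 -0.0809  0.0997] 3.106 delta tool [0.0995 0.     0.0145] rv [0.002 0.002 1.571]
[ 0.144355   -1.0295719  -0.64241146] [ 0.03987819  0.0201731  -0.03764596] 0.00931914195367903
```

Converted, 0.0995 m / 0.8 = 0.1244, 0.06 m / 0.8 = 0.075, 1.571 rad / 3.1416 = 0.5001.

```bash
python3 -m crank '{"steps":[[0, 0, 0.0598, 0.0375, 0, 0, 0], [0, 0, 0.1197, 0.075, 0, 0, 0], [0, 0, 0.1795, 0.1244, 0, 0, 0], [0, 0, 0.2394, 0.1244, 0, 0, 0], [0, 0, 0.2992, 0.1244, 0, 0, 0], [0, 0, 0.3591, 0.1244, 0, 0, 0], [0, 0, 0.4189, 0.1244, 0, 0, 0], [0, 0, 0.4787, 0.1244, 0, 0.0125, 0], [0, 0, 0.5001, 0.1244, 0, 0.0181, 0], [0, 0, 0.5001, 0.1244, 0, 0.0181, 0], [0, 0, 0.5001, 0.1244, 0, 0.0181, 0]]}'
python3 - <<'E'
from h import *
plan(*M,.085,YAW+np.pi/2)
P={n:r.grab_frame(n) for n in("top","side")}
a=P["side"]["frame"][180:255,255:345];b=P["top"]["frame"][195:270,165:245]
o=np.hstack([cv2.resize(a,None,fx=4.6,fy=4.6,interpolation=2),cv2.resize(b,None,fx=4.6,fy=4.6,interpolation=2)])
cv2.imwrite("pics/e.png",cv2.cvtColor(o,cv2.COLOR_RGB2BGR))
for n,p in P.items():
  for k in("key","cap_slot"):
    print(n,k,[(d["centre"],d["p"]) for d in r.tip_of(p,k)[:2]])
  print(proj(p,[[*M,.047],[*M,.0593]]))
E
```

```text
time: 6.68
position: [0.5022, -0.0773, 0.084]
eef_rot: [-3.141, 0.0, 1.536]
contact_force: [-0.5, 0.3, -0.4]
grip_width: 0.0095
finger_force: 58.9
now [ 0.5022 -0.0773  0.084 ] 1.536 delta tool [ 0.      0.0008 -0.001 ] rv [-0.     0.     0.001]
top key []
top cap_slot [([208.4, 232.1], 0.48)]
[[209.23229616 234.72579177]
 [208.53574254 234.24106813]]
side key [([303.0, 215.9], 0.42), ([314.6, 177.7], 0.4)]
side cap_slot [([301.7, 224.4], 0.59)]
[[302.33014457 223.20760226]
 [302.59870971 217.99865545]]
```

View pics/e.png

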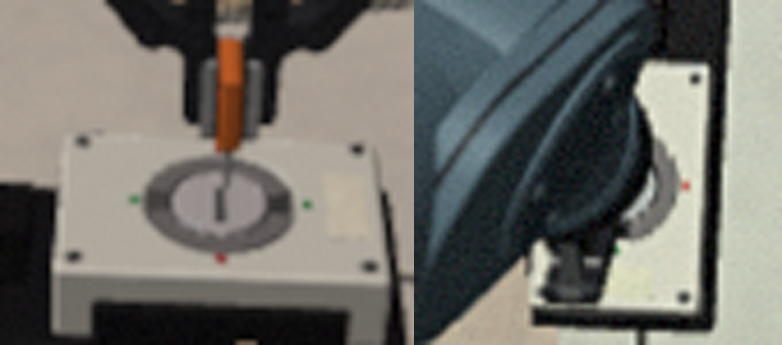

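The side crop shows the key upright and the blade tip at about (226,188), slightly to the right (-x) of the slot's line at (220,205). I measure that closer.

Run:
```python
from h import *
p=r.grab_frame("side")
a=p["frame"][205:237,283:323]
cv2.imwrite("pics/f.png",cv2.cvtColor(cv2.resize(a,None,fx=16,fy=16,interpolation=2),cv2.COLOR_RGB2BGR))
pos,_=tool(); print(pos)
c=np.array([pos[0],pos[1]]); u=RL@[0,1.]
f=lambda X:np.round((proj(p,X)[0]-[283-.5,205-.5])*16)
for nm,b,z,h in(("slot",M,.047,.013),("tip",c,pos[2]-.0257,.010)):
    print(nm,f([*(b+u*h),z]),f([*(b-u*h),z]))
```

```text
[ 0.50241442 -0.07731961  0.0842182 ]
slot [319. 372.] [316. 228.]
tip [328. 277.] [325. 167.]
```

View pics/f.png

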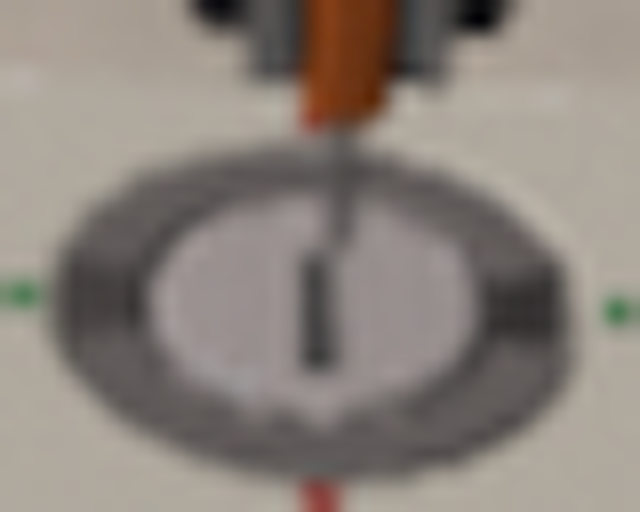

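The slot centre is at (317,305). The blade end sits at about (340,248), so it needs roughly 2.2 mm in +x and about 2.5 mm in +y. I shift, then descend gently.

Converted, 0.008 m / 0.8 = 0.01, 0.0025 m / 0.8 = 0.0031.

```bash
python3 -m crank '{"steps":[[0, 0, 0, 0.0031, 0.0028, 0.0038, 0], [0, 0, 0, 0.0031, 0.0028, 0.01, 0], [0, 0, 0, 0.0031, 0.0028, 0.01, 0], [0, 0, 0, 0.0031, 0.0028, 0.01, 0]]}'
python3 - <<'E'
from h import *
p=r.grab_frame("side")
a=p["frame"][205:237,283:323]
cv2.imwrite("pics/g.png",cv2.cvtColor(cv2.resize(a,None,fx=16,fy=16,interpolation=2),cv2.COLOR_RGB2BGR))
plan(*M,.0725,YAW+np.pi/2)
E
```

```text
time: 7.52
position: [0.5045, -0.075, 0.076]
eef_rot: [-3.141, 0.0, 1.535]
contact_force: [-0.0, 0.7, 0.2]
grip_width: 0.0092
finger_force: 58.9
now [ 0.5046 -0.075   0.0761] 1.535 delta tool [-0.0024 -0.0015  0.0036] rv [-0.  0. -0.]
```

View pics/g.png

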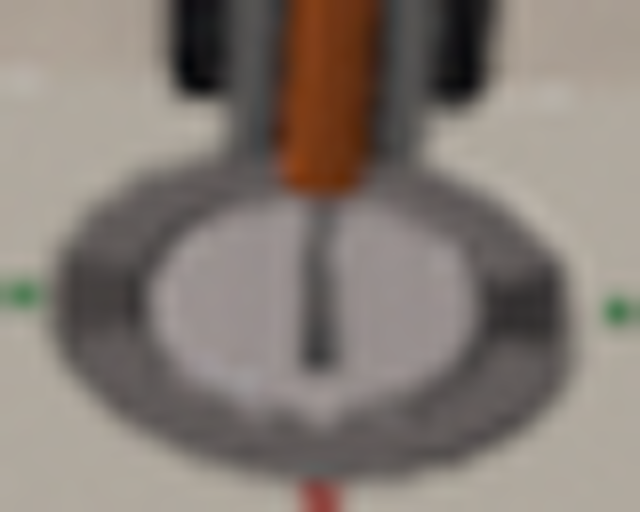

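The blade is now in line with the slot, both near column 318. It still seems 2–3 mm too far back (-y), so I shift 2 mm more and descend slowly.

Converted, 0.004 m / 0.8 = 0.005, 0.003 m / 0.8 = 0.0038.

```bash
python3 -m crank '{"steps":[[0, 0, 0, 0.0025, 0, 0.0013, 0], [0, 0, 0, 0.0025, 0, 0.0038, 0], [0, 0, 0, 0.0025, 0, 0.005, 0], [0, 0, 0, 0.0025, 0, 0.005, 0]]}';  python3 -m crank '{"steps":[[0, 0, 0, 0, 0, 0.0013, 0], [0, 0, 0, 0, 0, 0.0025, 0], [0, 0, 0, 0, 0, 0.0025, 0]]}'
```

```text
time: 8.07
position: [0.5046, -0.0729, 0.072]
eef_rot: [-3.141, 0.0, 1.535]
contact_force: [-0.4, 0.3, -0.8]
grip_width: 0.0093
finger_force: 58.9
time: 8.45
position: [0.5047, -0.0729, 0.07]
eef_rot: [-3.141, -0.0, 1.535]
contact_force: [-0.5, -0.4, 0.1]
grip_width: 0.0091
finger_force: 58.9
```

Converted, 0.001 m / 0.8 = 0.0013, 0.0005 m / 0.8 = 0.0006.

```bash
python3 -m crank '{"steps":[[0, 0, 0, 0, 0, 0.0006, 0], [0, 0, 0, 0, 0, 0.0013, 0], [0, 0, 0, 0, 0, 0.0013, 0]]}'; python3 -m crank '{"steps":[[0, 0, 0, 0, 0, 0.0006, 0], [0, 0, 0, 0, 0, 0.0013, 0], [0, 0, 0, 0, 0, 0.0013, 0]]}';python3 -m crank '{"steps":[[0, 0, 0, 0, 0, 0.0006, 0], [0, 0, 0, 0, 0, 0.0013, 0], [0, 0, 0, 0, 0, 0.0013, 0]]}'
```

```text
time: 8.82
position: [0.5047, -0.0729, 0.0691]
eef_rot: [3.142, 0.0, 1.535]
contact_force: [-0.2, -0.6, -0.6]
grip_width: 0.0094
finger_force: 58.9
time: 9.2
position: [0.5048, -0.0729, 0.0682]
eef_rot: [3.142, -0.0, 1.535]
contact_force: [-1.3, 0.1, 2.2]
grip_width: 0.0091
finger_force: 59.3
time: 9.57
position: [0.5048, -0.0729, 0.0675]
eef_rot: [3.141, -0.0, 1.535]
contact_force: [-1.2, 0.5, 6.5]
grip_width: 0.009
finger_force: 60.0
```

Converted, 0.001 m / 0.8 = 0.0013, 0.0005 m / 0.8 = 0.0006.

```bash
for i in 1 2 3; do python3 -m crank '{"steps":[[0, 0, 0, 0, 0, 0.0006, 0], [0, 0, 0, 0, 0, 0.0013, 0], [0, 0, 0, 0, 0, 0.0013, 0]]}' | egrep 'pos|contact'; done
```

```text
position: [0.5049, -0.0729, 0.0665]
contact_force: [-1.9, 0.2, 6.4]
position: [0.5049, -0.0729, 0.0655]
contact_force: [-2.3, 0.1, 6.7]
position: [0.5049, -0.0729, 0.0646]
contact_force: [-2.1, 0.2, 7.9]
```

Converted, 0.001 m / 0.8 = 0.0013, 0.0005 m / 0.8 = 0.0006.

```bash
for i in 1; do python3 -m crank '{"steps":[[0, 0, 0, 0, -0.0004, 0.0006, 0], [0, 0, 0, 0, -0.0008, 0.0013, 0], [0, 0, 0, 0, -0.0008, 0.0013, 0]]}' | egrep 'pos|contact';python3 -m crank '{"steps":[[0, 0, 0, 0, 0, 0.0006, 0], [0, 0, 0, 0, 0, 0.0013, 0], [0, 0, 0, 0, 0, 0.0013, 0]]}' | egrep 'pos|contact'; done
```

```text
position: [0.5048, -0.0729, 0.0638]
contact_force: [-1.8, -0.3, 8.6]
position: [0.5048, -0.0729, 0.0628]
contact_force: [-0.2, 1.3, 8.3]
```

Converted, 0.0008 m / 0.8 = 0.001, 0.0005 m / 0.8 = 0.0006.

```bash
for i in 1 2; do python3 -m crank '{"steps":[[0, 0, 0, 0, 0, 0.0006, 0], [0, 0, 0, 0, 0, 0.001, 0], [0, 0, 0, 0, 0, 0.001, 0]]}' | egrep 'pos|contact'; done
```

```text
position: [0.5048, -0.0729, 0.062]
contact_force: [-1.0, 0.9, 8.9]
position: [0.5048, -0.0729, 0.0612]
contact_force: [-1.0, -0.4, 8.5]
```

Converted, 0.0006 m / 0.8 = 0.0008, 0.0003 m / 0.8 = 0.0004.

```bash
for i in 1 2; do python3 -m crank '{"steps":[[0, 0, 0, 0, 0, 0.0004, 0], [0, 0, 0, 0, 0, 0.0008, 0], [0, 0, 0, 0, 0, 0.0008, 0]]}' | egrep 'pos|contact'; done
```

```text
position: [0.5048, -0.0729, 0.0607]
contact_force: [-1.4, 0.5, 9.6]
position: [0.5049, -0.0729, 0.0604]
contact_force: [-1.7, 1.5, 14.8]
```

The blade is seated and the cap is on its hard bottom at about 15 N. Before turning I check how far the key's centre is from the mouth's axis along the slot, so that I turn about the right axis.

Run:
```python
from h import *
p=r.grab_frame("side"); f=p["frame"].astype(int)
a=p["frame"][200:232,283:323]
cv2.imwrite("pics/i.png",cv2.cvtColor(cv2.resize(a,None,fx=16,fy=16,interpolation=2),cv2.COLOR_RGB2BGR))
m=(f[...,0]-f[...,2]>60)
yy,xx=np.mgrid[:384,:512]; m&=(xx>290)&(xx<315)&(yy>180)&(yy<240)
for y in range(195,232): print(y,m[y].sum(),np.round(xx[y][m[y]].mean(),1) if m[y].any() else "",f[y,302])
s=r.state(); print(s["torque"],s["contact_force"],s["position"])
for d in(-4,-2,0,2,4):
    X=[*(M+RL@[0,.015+d/1e3]),.0567]; print(d,proj(p,X)[0].round(2))
```

```text
195 0  [171 160 149]
196 0  [171 160 148]
197 0  [170 159 147]
198 0  [170 159 147]
199 0  [168 157 146]
200 2 302.5 [186 130 106]
201 5 303.0 [191  94  39]
202 5 303.0 [186  90  37]
203 5 303.0 [186  91  37]
204 5 303.0 [185  89  36]
205 5 303.0 [184  89  36]
206 5 303.0 [185  90  38]
207 5 303.0 [184  89  37]
208 5 303.0 [186  91  37]
209 5 303.0 [187  92  38]
210 5 303.0 [162  79  34]
211 5 303.0 [129  62  24]
212 5 303.0 [125  62  26]
213 5 303.0 [123  60  24]
214 5 302.0 [122  59  21]
215 5 302.0 [121  59  23]
216 5 302.0 [119  57  22]
217 5 302.0 [120  58  24]
218 5 302.0 [117  57  22]
219 5 302.0 [116  55  21]
220 5 302.0 [116  56  22]
221 5 302.0 [115  56  22]
222 5 302.0 [113  54  19]
223 4 302.5 [113  54  20]
224 0  [95 57 37]
225 0  [82 72 67]
226 0  [84 82 79]
227 0  [82 78 77]
228 0  [82 79 78]
229 0  [80 77 76]
230 0  [78 74 74]
231 0  [90 86 85]
[0.25096399 0.69985089 0.02549532] [-3.42229336  0.46257167 14.60110927] [ 0.50487251 -0.07292705  0.06039707]
-4 [302.64 222.94]
-2 [302.65 223.64]
0 [302.67 224.35]
2 [302.69 225.06]
4 [302.71 225.78]
```

View pics/i.png

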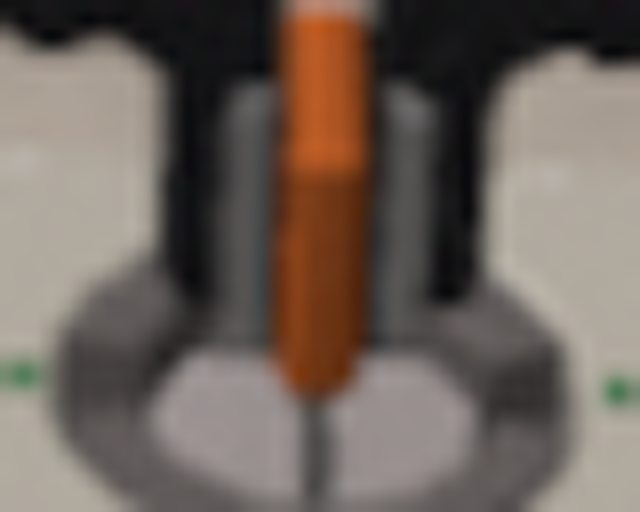

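Run:
```python
from h import *
p=r.grab_frame("side")
for d in(-4,-2,0,2,4):
    g=lambda y,z:proj(p,[*(M+RL@[0,(y+d)/1e3]),z])[0][1].round(2)
    print(d,"bottom",g(15,.0567),"topnear",g(15,.0927),"topfar",g(-15,.0927))
F=[];T=[]
for i in range(4): s=r.state();F.append(s["contact_force"]);T.append(s["torque"])
print(np.mean(F,0),np.mean(T,0),s["joints"].round(3))
```

```text
-4 bottom 222.94 topnear 207.11 topfar 197.1
-2 bottom 223.64 topnear 207.8 topfar 197.75
0 bottom 224.35 topnear 208.49 topfar 198.4
2 bottom 225.06 topnear 209.19 topfar 199.05
4 bottom 225.78 topnear 209.89 topfar 199.71
[-2.66520308  1.1729921  14.7412058 ] [ 0.23870412  0.71963387 -0.02554117] [-0.351  0.632  0.526  2.039 -0.546  0.609  0.513]
```

```bash
cat > st.py <<'E'
from h import *
s=r.state(); R=tool()[1]
print(s["time"],s["position"].round(4),"yaw",round(s["eef_rot"][2],3),"F world",s["contact_force"].round(1),"F tool",(R.T@s["contact_force"]).round(1),"T",s["torque"].round(3),round(s["grip_width"],4))
E
python3 -m crank '{"steps":[[0, 0, -0.0159, 0, -0.0005, 0, 0], [0, 0, -0.0318, 0, -0.0008, 0, 0], [0, 0, -0.0318, 0, -0.0008, 0, 0]]}' >/dev/null; python3 st.py; python3 -m crank '{"steps":[[0, 0, -0.0159, 0, -0.0001, 0, 0], [0, 0, -0.0318, 0, -0.0003, 0, 0], [0, 0, -0.0318, 0, -0.0003, 0, 0]]}' >/dev/null; python3 st.py
```

```text
13.425 [ 0.5041 -0.073   0.0604] yaw 1.635 F world [-3.2  1.  14.5] F tool [  1.2  -3.1 -14.5] T [ 0.167  0.694 -0.11 ] 0.0095
13.8 [ 0.504  -0.0731  0.0604] yaw 1.735 F world [-2.6  0.4 14.3] F tool [  0.9  -2.5 -14.3] T [ 0.057  0.711 -0.004] 0.0091
```

Converted, -0.0008 m / 0.8 = -0.001, -0.0005 m / 0.8 = -0.0006, -0.3 rad / 3.1416 = -0.0955.

```bash
python3 -m crank '{"steps":[[0, 0, -0.0318, 0, -0.0004, 0, 0], [0, 0, -0.0637, 0, -0.0006, 0, 0], [0, 0, -0.0955, 0, -0.001, 0, 0], [0, 0, -0.0955, 0, -0.001, 0, 0]]}' >/dev/null; python3 st.py
```

```text
14.3 [ 0.5036 -0.0735  0.0605] yaw 2.035 F world [-2.1 -0.2 12.3] F tool [  0.8  -1.9 -12.3] T [-0.019  0.422 -0.048] 0.0092
```

The rows are not in the units I measure in: shifts go in shares of 0.8 m and turns go in shares of pi rad. I convert before sending: -0.0008 m / 0.8 = -0.001, -0.0005 m / 0.8 = -0.0006, -0.3 rad / 3.1416 = -0.0955.

```bash
python3 -m crank '{"steps":[[0, 0, -0.0318, 0, -0.0004, 0, 0], [0, 0, -0.0637, 0, -0.0006, 0, 0], [0, 0, -0.0955, 0, -0.001, 0, 0], [0, 0, -0.0955, 0, -0.001, 0, 0]]}' >/dev/null; python3 st.py
```

```text
14.8 [ 0.5025 -0.0742  0.0605] yaw 2.335 F world [-2.8 -1.  13.7] F tool [  1.2  -2.7 -13.7] T [-0.258  0.583 -0.067] 0.009
```

Converted, -0.0012 m / 0.8 = -0.0015, -0.0008 m / 0.8 = -0.001, -0.3 rad / 3.1416 = -0.0955.

```bash
python3 -m crank '{"steps":[[0, 0, -0.0318, 0, -0.0005, 0, 0], [0, 0, -0.0637, 0, -0.001, 0, 0], [0, 0, -0.0955, 0, -0.0015, 0, 0], [0, 0, -0.0955, 0, -0.0015, 0, 0]]}' >/dev/null; python3 st.py
```

```text
15.3 [ 0.5016 -0.0751  0.0604] yaw 2.635 F world [-3.2 -0.9 14.8] F tool [  2.4  -2.4 -14.8] T [-0.302  0.662 -0.187] 0.0092
```

Converted, -0.0012 m / 0.8 = -0.0015, -0.0008 m / 0.8 = -0.001, -0.3 rad / 3.1416 = -0.0955.

```bash
python3 -m crank '{"steps":[[0, 0, -0.0318, 0, -0.0005, 0, 0], [0, 0, -0.0637, 0, -0.001, 0, 0], [0, 0, -0.0955, 0, -0.0015, 0, 0], [0, 0, -0.0955, 0, -0.0015, 0, 0]]}' >/dev/null; python3 st.py
```

```text
15.8 [ 0.501  -0.0764  0.0605] yaw 2.934 F world [-3.  -1.5 13.2] F tool [  2.6  -2.1 -13.2] T [-0.422  0.637 -0.097] 0.0089
```

Converted, -0.0006 m / 0.8 = -0.0008, -0.0004 m / 0.8 = -0.0005, -0.12 rad / 3.1416 = -0.0382.

```bash
python3 -m crank '{"steps":[[0, 0, -0.0191, 0.0004, -0.0005, 0, 0], [0, 0, -0.0382, 0.0008, -0.0008, 0, 0], [0, 0, -0.0382, 0.0008, -0.0008, 0, 0]]}' >/dev/null; python3 st.py;  python3 -m crank '{"steps":[[0, 0, -0.0095, 0.0003, -0.0001, 0, 0], [0, 0, -0.0159, 0.0005, -0.0003, 0, 0], [0, 0, -0.0159, 0.0005, -0.0003, 0, 0]]}' >/dev/null; python3 st.py
```

```text
16.175 [ 0.5008 -0.0768  0.0605] yaw 3.054 F world [-2.1 -1.5 12.4] F tool [  1.9  -1.6 -12.4] T [-0.403  0.441 -0.042] 0.0091
16.55 [ 0.5007 -0.0769  0.0606] yaw 3.104 F world [-1.8 -1.9 11.5] F tool [  1.7  -2.  -11.5] T [-0.408  0.245 -0.127] 0.009
```

Converted, 0.0002 m / 0.8 = 0.0003, 0.0001 m / 0.8 = 0.0001, -0.04 rad / 3.1416 = -0.0127.

```bash
python3 -m crank '{"steps":[[0, 0, -0.0064, 0, 0, 0.0001, 0], [0, 0, -0.0127, 0, 0, 0.0003, 0], [0, 0, -0.0127, 0, 0, 0.0003, 0]]}' >/dev/null; python3 st.py;  python3 -m crank '{"steps":[[0, 0, -0.0064, 0, 0, 0, 0], [0, 0, -0.0095, 0, 0, 0, 0], [0, 0, -0.0095, 0, 0, 0, 0]]}' >/dev/null; python3 st.py
```

```text
16.925 [ 0.5007 -0.077   0.0605] yaw -3.14 F world [-1.5 -1.3 13.3] F tool [  1.4  -1.3 -13.3] T [-0.494  0.328 -0.114] 0.009
17.3 [ 0.5007 -0.0771  0.0604] yaw -3.11 F world [-1.8 -1.7 13.3] F tool [  1.8  -1.6 -13.3] T [-0.572  0.404 -0.141] 0.0094
```

Converted, -0.03 rad / 3.1416 = -0.0095.

```bash
python3 -m crank '{"steps":[[0, 0, -0.0064, 0, 0, 0, 0], [0, 0, -0.0095, 0, 0, 0, 0], [0, 0, -0.0095, 0, 0, 0, 0]]}' >/dev/null; python3 st.py;  python3 - <<'E'
from h import *
p=r.grab_frame("side"); T=[]
for i in range(3): T.append(r.state()["torque"]); r.grab_frame("side")
print(np.mean(T,0))
a=p["frame"][200:240,275:325]
cv2.imwrite("pics/j.png",cv2.cvtColor(cv2.resize(a,None,fx=12,fy=12,interpolation=2),cv2.COLOR_RGB2BGR))
E
```

```text
17.675 [ 0.5006 -0.0772  0.0604] yaw -3.08 F world [-0.9 -1.7 13.3] F tool [  1.   -1.6 -13.3] T [-0.635  0.391 -0.134] 0.0091
[-0.57180185  0.35758652 -0.11927957]
```

Converted, -0.02 rad / 3.1416 = -0.0064.

```bash
python3 -m crank '{"steps":[[0, 0, -0.0032, 0, 0, 0, 0], [0, 0, -0.0064, 0, 0, 0, 0], [0, 0, -0.0064, 0, 0, 0, 0]]}' >/dev/null; python3 st.py;python3 -m crank '{"steps":[[0, 0, -0.0032, 0, 0, 0, 0], [0, 0, -0.0064, 0, 0, 0, 0], [0, 0, -0.0064, 0, 0, 0, 0]]}' >/dev/null; python3 st.py
```

```text
18.25 [ 0.5007 -0.0773  0.0604] yaw -3.06 F world [-1.1 -1.8 13.4] F tool [  1.2  -1.7 -13.4] T [-0.575  0.373 -0.128] 0.0092
18.625 [ 0.5006 -0.0773  0.0604] yaw -3.04 F world [-1.  -2.4 12.6] F tool [  1.2  -2.3 -12.6] T [-0.636  0.317 -0.137] 0.0093
```

Converted, -0.01 rad / 3.1416 = -0.0032.

```bash
python3 -m crank '{"steps":[[0, 0, -0.0032, 0, 0, 0, 0], [0, 0, -0.0064, 0, 0, 0, 0], [0, 0, -0.0064, 0, 0, 0, 0]]}' >/dev/null; python3 st.py;python3 -m crank '{"steps":[[0, 0, -0.0032, 0, 0, 0, 0], [0, 0, -0.0064, 0, 0, 0, 0], [0, 0, -0.0064, 0, 0, 0, 0]]}' >/dev/null; python3 st.py
python3 - <<'E'
from h import *
p=r.grab_frame("side")
a=p["frame"][200:240,275:325]
cv2.imwrite("pics/j.png",cv2.cvtColor(cv2.resize(a,None,fx=12,fy=12,interpolation=2),cv2.COLOR_RGB2BGR))
E
```

```text
19.0 [ 0.5006 -0.0773  0.0604] yaw -3.02 F world [-1.2 -3.1 14.2] F tool [  1.5  -3.  -14.2] T [-0.653  0.398 -0.191] 0.0094
19.375 [ 0.5006 -0.0774  0.0604] yaw -3.0 F world [-1.5 -3.1 12.7] F tool [  1.9  -2.9 -12.7] T [-0.761  0.353 -0.107] 0.0092
```

View pics/j.png

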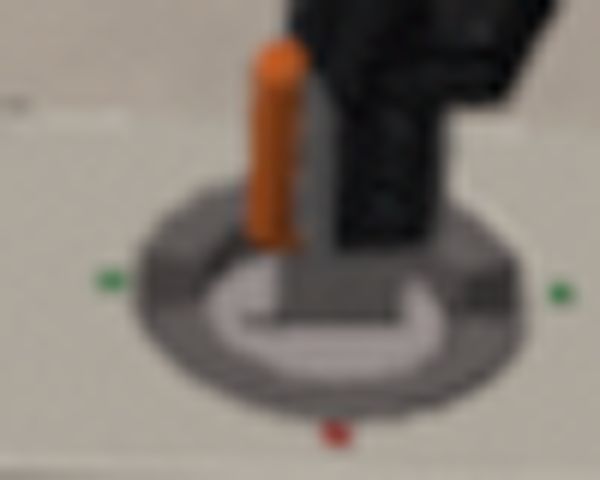

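The side crop shows the slot and blade at rows ~322, from column 245 to 406. That is turned a hair past the line of the green dots (110,282)–(560,293), so the cap is at its stop, and the torque is about 0.13–0.19. I take the twist off while staying pressed, then let up slowly.

Converted, -0.0006 m / 0.8 = -0.0008, 0.0004 m / 0.8 = 0.0005, 0.1 rad / 3.1416 = 0.0318.

```bash
python3 -m crank '{"steps":[[0, 0, 0.0127, 0.0003, -0.0004, 0, 0], [0, 0, 0.0255, 0.0005, -0.0008, 0, 0], [0, 0, 0.0318, 0.0005, -0.0008, 0, 0], [0, 0, 0.0318, 0.0005, -0.0008, 0, 0]]}' >/dev/null; python3 st.py
```

```text
19.925 [ 0.5006 -0.0772  0.0605] yaw -3.099 F world [-1.1 -1.5 12.9] F tool [  1.1  -1.5 -12.9] T [-0.161  0.301  0.033] 0.009
```

Converted, -0.003 m / 0.8 = -0.0038, -0.0024 m / 0.8 = -0.003.

```bash
python3 -m crank '{"steps":[[0, 0, 0, 0, 0, -0.0008, 0], [0, 0, 0, 0, 0, -0.0015, 0], [0, 0, 0, 0, 0, -0.0023, 0], [0, 0, 0, 0, 0, -0.003, 0], [0, 0, 0, 0, 0, -0.0038, 0], [0, 0, 0, 0, 0, -0.0038, 0]]}' >/dev/null; python3 st.py
```

```text
20.675 [ 0.5005 -0.077   0.0631] yaw -3.099 F world [ 0.6 -1.5  8.5] F tool [-0.5 -1.5 -8.5] T [-0.151 -0.074  0.007] 0.0091
```

Converted, -0.004 m / 0.8 = -0.005, -0.0032 m / 0.8 = -0.004.

```bash
python3 -m crank '{"steps":[[0, 0, 0, 0, 0, -0.001, 0], [0, 0, 0, 0, 0, -0.002, 0], [0, 0, 0, 0, 0, -0.003, 0], [0, 0, 0, 0, 0, -0.004, 0], [0, 0, 0, 0, 0, -0.005, 0], [0, 0, 0, 0, 0, -0.005, 0]]}' >/dev/null; python3 st.py
```

```text
21.425 [ 0.5005 -0.0771  0.067 ] yaw -3.099 F world [ 0.4 -1.7  6.5] F tool [-0.4 -1.7 -6.5] T [-0.165 -0.161 -0.013] 0.0093
```

Converted, -0.004 m / 0.8 = -0.005, -0.0032 m / 0.8 = -0.004.

```bash
python3 -m crank '{"steps":[[0, 0, 0, 0, 0, -0.001, 0], [0, 0, 0, 0, 0, -0.002, 0], [0, 0, 0, 0, 0, -0.003, 0], [0, 0, 0, 0, 0, -0.004, 0], [0, 0, 0, 0, 0, -0.005, 0], [0, 0, 0, 0, 0, -0.005, 0]]}' >/dev/null; python3 st.py
```

```text
22.175 [ 0.5001 -0.0769  0.0706] yaw -3.099 F world [ 3.4 -1.5  5.4] F tool [-3.3 -1.6 -5.4] T [-0.437 -0.778 -0.013] 0.0093
```

Converted, -0.004 m / 0.8 = -0.005, -0.0032 m / 0.8 = -0.004.

```bash
python3 -m crank '{"steps":[[0, 0, 0, -0.0005, 0, -0.001, 0], [0, 0, 0, -0.001, -0.0004, -0.002, 0], [0, 0, 0, -0.001, -0.0004, -0.003, 0], [0, 0, 0, -0.001, -0.0004, -0.004, 0], [0, 0, 0, -0.001, -0.0004, -0.005, 0], [0, 0, 0, -0.001, -0.0004, -0.005, 0]]}' >/dev/null; python3 st.py
```

```text
22.925 [ 0.4996 -0.0767  0.0741] yaw -3.098 F world [ 1.8 -1.2  4.5] F tool [-1.7 -1.3 -4.5] T [-0.276 -0.617  0.036] 0.0091
```

Converted, -0.003 m / 0.8 = -0.0038, -0.002 m / 0.8 = -0.0025.

```bash
python3 -m crank '{"steps":[[0, 0, 0, 0, 0, -0.0013, 0], [0, 0, 0, 0, 0, -0.0025, 0], [0, 0, 0, 0, 0, -0.0038, 0], [0, 0, 0, 0, 0, -0.0038, 0]]}' >/dev/null; python3 st.py
```

```text
23.425 [ 0.4985 -0.0765  0.0766] yaw -3.098 F world [ 0.5  0.  -0.6] F tool [-0.5  0.   0.6] T [-0.05   0.06   0.012] 0.0092
```

Converted, -0.024 m / 0.8 = -0.03, -0.012 m / 0.8 = -0.015.

```bash
python3 -m crank '{"steps":[[0, 0, 0, 0, 0, -0.0025, 0], [0, 0, 0, 0, 0, -0.0075, 0], [0, 0, 0, 0, 0, -0.015, 0], [0, 0, 0, 0, 0, -0.03, 0], [0, 0, 0, 0, 0, -0.03, 0]]}' >/dev/null; python3 st.py
python3 - <<'E'
from h import *
plan(.6019,-.0809,.1,YAW+np.pi)
p=r.grab_frame("side")
a=p["frame"][190:240,270:330]
cv2.imwrite("pics/k.png",cv2.cvtColor(cv2.resize(a,None,fx=12,fy=12,interpolation=2),cv2.COLOR_RGB2BGR))
E
```

```text
24.05 [ 0.5007 -0.0769  0.1024] yaw -3.098 F world [-0.5  0.9 -0.9] F tool [0.5 0.9 0.9] T [0.01  0.025 0.08 ] 0.0094
now [ 0.5007 -0.0769  0.1024] -3.098 delta tool [-0.1009 -0.0084  0.0026] rv [-0.     0.002  0.079]
```

View pics/k.png

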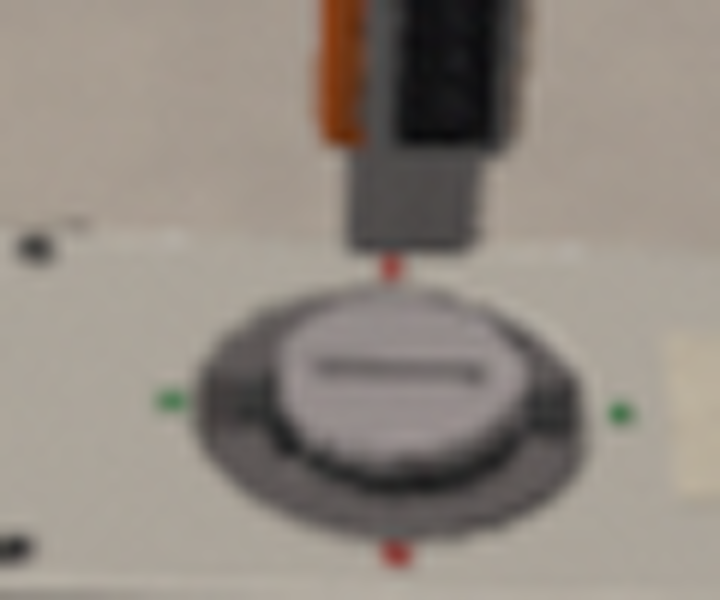

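The cap has sprung up with its slot at (315–485, 370), in line with the green dots. The key hangs upright, its blade tip spanning about (350–475, 248). I work out where the blade is relative to the tool for the return.

Run:
```python
from h import *
p=r.grab_frame("side"); pos,_=tool(); print(pos)
for u,v in((350,248),(412,248),(474,248)):
    print(atz(p,(270+u/12-.5,190+v/12-.5),pos[2]-.0257).round(4))
P0=L(.1,0); print(P0); 
plan(.6019,-.0809,.1,YAW+np.pi)
```

```text
[ 0.49990361 -0.07671176  0.10141682]
[ 0.5106 -0.0794  0.0757]
[ 0.5013 -0.0795  0.0757]
[ 0.492  -0.0796  0.0757]
[ 0.60293521 -0.08089922]
now [ 0.4999 -0.0767  0.1014] -3.098 delta tool [-0.1017 -0.0086  0.0015] rv [0.    0.001 0.079]
```

Converted, -0.1013 m / 0.8 = -0.1266, -0.05 m / 0.8 = -0.0625, 0.04 rad / 3.1416 = 0.0127.

```bash
python3 -m crank '{"steps":[[0, 0, 0.0127, -0.0625, -0.005, 0, 0], [0, 0, 0.0251, -0.1266, -0.0106, 0, 0], [0, 0, 0.0251, -0.1266, -0.0106, 0.0125, 0], [0, 0, 0.0251, -0.1266, -0.0106, 0.0313, 0], [0, 0, 0.0251, -0.1266, -0.0106, 0.0313, 0], [0, 0, 0.0251, -0.1266, -0.0106, 0.0313, 0]]}' >/dev/null; python3 st.py
python3 - <<'E'
from h import *
plan(.6019,-.0809,.0437,YAW+np.pi)
E
```

```text
24.9 [ 0.6005 -0.081   0.076 ] yaw 3.106 F world [-0.5 -0.4 -0.9] F tool [ 0.5 -0.4  0.9] T [-0.003 -0.025  0.008] 0.009
now [ 0.6005 -0.081   0.076 ] 3.106 delta tool [-0.0015  0.0001  0.0323] rv [ 0.    -0.001 -0.   ]
```

Converted, 0.013 m / 0.8 = 0.0163, -0.001 m / 0.8 = -0.0013.

```bash
python3 -m crank '{"steps":[[0, 0, 0, -0.0013, 0, 0.005, 0], [0, 0, 0, -0.0013, 0, 0.01, 0], [0, 0, 0, -0.0013, 0, 0.0138, 0], [0, 0, 0, -0.0013, 0, 0.0163, 0], [0, 0, 0, -0.0013, 0, 0.0163, 0]]}' >/dev/null; python3 st.py
```

```text
25.525 [ 0.6022 -0.0809  0.0629] yaw 3.106 F world [ 0.1  0.7 -0.4] F tool [-0.1  0.7  0.4] T [ 0.007 -0.011  0.011] 0.0093
```

Converted, 0.006 m / 0.8 = 0.0075, 0.004 m / 0.8 = 0.005.

```bash
python3 -m crank '{"steps":[[0, 0, 0, 0, 0, 0.0025, 0], [0, 0, 0, 0, 0, 0.005, 0], [0, 0, 0, 0, 0, 0.0075, 0], [0, 0, 0, 0, 0, 0.0075, 0]]}' >/dev/null; python3 st.py
```

```text
26.025 [ 0.6022 -0.0809  0.0569] yaw 3.106 F world [ 0.1  0.2 -1.1] F tool [-0.1  0.2  1.1] T [-0.036 -0.014  0.002] 0.0091
```

Converted, 0.0125 m / 0.8 = 0.0156, 0.0115 m / 0.8 = 0.0144.

```bash
python3 -m crank '{"steps":[[0, 0, 0, 0, 0, 0.005, 0], [0, 0, 0, 0, 0, 0.01, 0], [0, 0, 0, 0, 0, 0.0144, 0], [0, 0, 0, 0, 0, 0.0156, 0], [0, 0, 0, 0, 0, 0.0156, 0]]}' >/dev/null; python3 st.py
```

```text
26.65 [ 0.6023 -0.081   0.0445] yaw 3.106 F world [-0.  -0.3 -1.1] F tool [-0.  -0.3  1.1] T [0.04  0.02  0.019] 0.0087
```

Converted, 0.0008 m / 0.8 = 0.001, 0.0004 m / 0.8 = 0.0005.

```bash
python3 -m crank '{"steps":[[0, 0, 0, 0, 0, 0.0005, 0], [0, 0, 0, 0, 0, 0.001, 0], [0, 0, 0, 0, 0, 0.001, 0]]}' >/dev/null; python3 st.py; python3 -m crank '{"steps":[[0, 0, 0, 0, 0, 0, 0.012], [0, 0, 0, 0, 0, 0, 0.02], [0, 0, 0, 0, 0, 0, 0.03], [0, 0, 0, 0, 0, -0.0125, 0.03], [0, 0, 0, 0, 0, -0.0375, 0.03], [0, 0, 0, 0, 0, -0.0875, 0.04], [0, 0, 0, 0, 0, -0.1, 0.06], [0, 0, 0, 0, 0, -0.1, 0.06], [0, 0, 0, 0, 0, -0.1, 0.06]]}' >/dev/null; python3 st.py;  python3 - <<'E'
from h import *
P={n:r.grab_frame(n) for n in("top","side")}
p=P["side"]; f=p["frame"].astype(int)
m=(f[...,0]-f[...,2]>70); m[:195]=0;m[235:]=0;m[:,:232]=0;m[:,262:]=0
c=np.argwhere(m); print("orange",c.min(0),c.max(0),c.mean(0),len(c))
R=RL
for x in(-15,15):
    for z in(40,76): print("exp",x,z,proj(p,[*L(.1+x/1e3,.005),z/1e3])[0].round(1))
for n,o,z in(("side","cap_slot",.0545),("top","cap_slot",.0545),("side","key",.018),("top","key",.018)):
    for d in r.tip_of(P[n],o)[:2]: print(n,o,np.round(d["centre"],1),round(d["p"],2),atz(P[n],d["centre"],z).round(4))
E
```

```text
27.025 [ 0.6023 -0.0809  0.0438] yaw 3.106 F world [1.1 0.1 0.1] F tool [-1.1  0.1 -0.1] T [-0.019  0.025 -0.048] 0.0096
28.15 [ 0.6015 -0.0807  0.123 ] yaw 3.106 F world [-1.  -0.3  0.3] F tool [ 0.9 -0.3 -0.3] T [0.046 0.009 0.004] 0.0599
orange [209 240] [224 255] [215.63157895 247.55789474] 190
exp -15 40 [256.3 226.5]
exp -15 76 [255.8 211.2]
exp 15 40 [240.2 226. ]
exp 15 76 [239.3 210.7]
side cap_slot [300.7 222. ] 0.66 [ 0.5065 -0.0716  0.0545]
top cap_slot [208.9 234.2] 0.65 [ 0.5036 -0.0775  0.0545]
side key [248.7 231.2] 0.56 [ 0.6035 -0.0874  0.018 ]
top key [214.7 198.5] 0.46 [ 0.5973 -0.0852  0.018 ]
```

The key is back, seated as it was at first (orange at rows 209–224, columns 240–255). Now for the cap.

Run:
```python
from h import *
p=r.grab_frame("side"); print(atz(p,(302.83,220.25),.0545))
plan(.504,-.077,.085,YAW+np.pi)
```

```text
[ 0.502416   -0.07670497  0.0545    ]
now [ 0.6021 -0.0809  0.1234] 3.106 delta tool [0.0981 0.0004 0.0384] rv [-0.    -0.001  0.   ]
```

Converted, 0.098 m / 0.8 = 0.1225, 0.07 m / 0.8 = 0.0875.

```bash
python3 -m crank '{"steps":[[0, 0, 0, 0.0375, 0, 0, 0.06], [0, 0, 0, 0.0875, 0, 0, 0.06], [0, 0, 0, 0.1225, 0.0005, 0.0125, 0.06], [0, 0, 0, 0.1225, 0.0005, 0.0475, 0.06], [0, 0, 0, 0.1225, 0.0005, 0.0475, 0.06], [0, 0, 0, 0.1225, 0.0005, 0.0475, 0.06], [0, 0, 0, 0.1225, 0.0005, 0.0475, 0.06]]}' >/dev/null; python3 st.py; python3 -c "
from h import *
plan(.504,-.077,.0475,YAW+np.pi)"
```

```text
29.375 [ 0.5054 -0.0771  0.0866] yaw 3.106 F world [ 0.2 -0.5  0.2] F tool [-0.2 -0.5 -0.2] T [ 0.009 -0.078 -0.02 ] 0.0599
now [ 0.5054 -0.0771  0.0866] 3.106 delta tool [0.0014 0.0001 0.0391] rv [-0.     0.002  0.   ]
```

Converted, 0.037 m / 0.8 = 0.0463, 0.034 m / 0.8 = 0.0425.

```bash
python3 -m crank '{"steps":[[0, 0, 0, 0.0013, 0, 0.0188, 0.06], [0, 0, 0, 0.0013, 0, 0.035, 0.06], [0, 0, 0, 0.0013, 0, 0.0425, 0.06], [0, 0, 0, 0.0013, 0, 0.0463, 0.06], [0, 0, 0, 0.0013, 0, 0.0463, 0.06], [0, 0, 0, 0.0013, 0, 0.0463, 0.06]]}' >/dev/null; python3 st.py
```

```text
30.125 [ 0.5036 -0.077   0.0491] yaw 3.106 F world [-0.1 -0.3  0.3] F tool [ 0.1 -0.3 -0.3] T [ 0.014 -0.027 -0.043] 0.0604
```

Converted, 0.0015 m / 0.8 = 0.0019.

```bash
python3 -m crank '{"steps":[[0, 0, 0, 0, 0, 0.0019, 0.055], [0, 0, 0, 0, 0, 0.0019, 0.048], [0, 0, 0, 0, 0, 0.0019, 0.044], [0, 0, 0, 0, 0, 0.0019, 0.042]]}' >/dev/null; python3 st.py;  python3 -m crank '{"steps":[[0, 0, 0, 0, 0, 0, 0.04], [0, 0, 0, 0, 0, 0, 0.038], [0, 0, 0, 0, 0, 0, 0.03], [0, 0, 0, 0, 0, 0, 0.03], [0, 0, 0, 0, 0, 0, 0.03]]}'
```

```text
30.625 [ 0.5034 -0.077   0.0473] yaw 3.106 F world [ 1.  -0.4  0.8] F tool [-1.  -0.3 -0.8] T [-0.013  0.027  0.042] 0.042
time: 31.25
position: [0.5034, -0.0769, 0.0474]
eef_rot: [3.142, 0.0, 3.106]
contact_force: [-1.5, 0.5, 3.6]
grip_width: 0.0342
finger_force: 59.3
```

The width of 34 mm is less than the cap's 38 mm, and there is some upward force, so the tips probably hold only the upper edge. I open again, check the cap, and go lower.

```bash
python3 -m crank '{"steps":[[0, 0, 0, 0, 0, 0, 0.036], [0, 0, 0, 0, 0, 0, 0.04], [0, 0, 0, 0, 0, 0, 0.046], [0, 0, 0, 0, 0, 0, 0.046]]}' >/dev/null; python3 st.py
python3 - <<'E'
from h import *
for n in("side","top"):
    p=r.grab_frame(n); f=p["frame"]
    for o in("cap_slot","cap"):
        for d in r.tip_of(p,o)[:1]: print(n,o,np.round(d["centre"],1),round(d["p"],2),atz(p,d["centre"],.0545 if o=="cap_slot" else .0445).round(4))
    for d in r.masks_of(p,"cap")[:1]: print(n,"mask",np.round(d["box"],1),d["p"],d["region"].sum())
    if n=="side":
        g=f[212:234,286:320].mean(2).astype(int)
        for row in g: print(" ".join(f"{v:3d}" for v in row))
E
python3 -m crank '{"steps":[[0, 0, 0, 0, 0, 0.0006, 0.046], [0, 0, 0, 0, 0, 0.0013, 0.046], [0, 0, 0, 0, 0, 0.0013, 0.046]]}' >/dev/null; python3 st.py
```

```text
31.75 [ 0.5033 -0.077   0.0472] yaw 3.106 F world [-0.9  0.1  0.2] F tool [ 0.9  0.  -0.2] T [-0.058 -0.066  0.006] 0.0462
side cap_slot [302.8 221.4] 0.58 [ 0.5026 -0.0734  0.0545]
side cap [303.3 236.8] 0.49 [ 0.503  -0.0424  0.0445]
side mask [182.9 240.3  51.9  27.8] 0.72 892
165 165 166 166 165 166 164 165 165 165 135  61  19  12  16  14  12  16  17  15  15  15  15  15  14  17  77 138 165 165 165 164 165 165
166 165 166 165 166 166 165 165 165 163 128  39  16  12  14  18  19  20  19  21  21  18  19  16  16  18  88 146 166 165 165 165 164 166
165 165 164 165 165 165 161 157 151 140 110  29  18  18  20  27  27  27  29  28  29  27  25  23  17  15  88 146 165 165 166 165 165 165
166 164 165 166 160 147 136 127 115 105  86  40  18  16  21  30  34  34  32  34  32  32  32  26  16  16 108 161 165 165 165 165 166 165
165 165 166 160 141 116 101  97  96 112 102  46  18  17  23  33  33  34  33  34  33  33  31  26  19  13  95 151 169 168 165 165 165 164
165 162 149 131 111  95  91  96 114 136 114  44  17  15  26  31  32  35  34  35  33  33  34  28  18  17  53 106 147 168 171 165 165 165
165
[... 1707 characters left out ...]
8  18  43  72  81  83  86  90  90  91  86  94 129 158 165
165 165 165 157 136 110  93  90  91  90  88  85  80  64  29  23  22  15  15  16  12  45  72  83  90  90  90  85  78  91 129 157 165 165
165 164 164 165 160 149 133 111  94  88  89  90  84  76  66  65  64  64  63  61  61  68  79  87  89  87  81  86 111 140 156 166 165 165
166 166 165 165 164 165 161 148 131 114 100  90  85  84  85  88  87  87  88  88  87  85  80  78  81  88 112 137 153 165 165 166 165 165
top cap_slot [205.6 147.4] 0.37 [ 0.7209 -0.064   0.0545]
top cap [242.4 143.8] 0.54 [ 0.7334 -0.1559  0.0445]
32.525 [ 0.5033 -0.077   0.0462] yaw 3.106 F world [-0.4 -0.3 -0.2] F tool [ 0.4 -0.3  0.2] T [-0.046  0.017  0.028] 0.0461
```

Converted, 0.0014 m / 0.8 = 0.0018, 0.0008 m / 0.8 = 0.001.

```bash
python3 -m crank '{"steps":[[0, 0, 0, 0, 0, 0.001, 0.046], [0, 0, 0, 0, 0, 0.0018, 0.044], [0, 0, 0, 0, 0, 0.0018, 0.042], [0, 0, 0, 0, 0, 0.0018, 0.042]]}' >/dev/null; python3 st.py;  python3 -m crank '{"steps":[[0, 0, 0, 0, 0, 0, 0.04], [0, 0, 0, 0, 0, 0, 0.039], [0, 0, 0, 0, 0, 0, 0.038], [0, 0, 0, 0, 0, 0, 0.036], [0, 0, 0, 0, 0, 0, 0.036]]}'
```

```text
33.025 [ 0.5034 -0.077   0.0449] yaw 3.106 F world [-0.5 -0.5  0.3] F tool [ 0.5 -0.6 -0.3] T [-0.031 -0.036 -0.066] 0.0421
time: 33.65
position: [0.5034, -0.077, 0.0451]
eef_rot: [3.142, 0.0, 3.106]
contact_force: [-1.0, 0.4, 4.2]
grip_width: 0.0363
finger_force: 25.8
```

Converted, -0.005 m / 0.8 = -0.0063, -0.003 m / 0.8 = -0.0038.

```bash
python3 -m crank '{"steps":[[0, 0, 0, 0, 0, 0, 0.03], [0, 0, 0, 0, 0, 0, 0.03], [0, 0, 0, 0, 0, 0, 0.03]]}';  python3 -m crank '{"steps":[[0, 0, 0, 0, 0, -0.0013, 0.03], [0, 0, 0, 0, 0, -0.0038, 0.03], [0, 0, 0, 0, 0, -0.0063, 0.03], [0, 0, 0, 0, 0, -0.0063, 0.03]]}'
```

```text
time: 34.02
position: [0.5035, -0.0769, 0.0453]
eef_rot: [3.141, 0.0, 3.106]
contact_force: [-2.0, 0.7, 7.8]
grip_width: 0.0352
finger_force: 59.7
time: 34.52
position: [0.5035, -0.077, 0.05]
eef_rot: [-3.142, 0.0, 3.106]
contact_force: [-0.2, 0.1, -0.6]
grip_width: 0.0349
finger_force: 59.8
```

Converted, -0.06 m / 0.8 = -0.075, -0.035 m / 0.8 = -0.0438.

```bash
python3 -m crank '{"steps":[[0, 0, 0, 0, 0, -0.0063, 0.03], [0, 0, 0, 0, 0, -0.0188, 0.03], [0, 0, 0, 0, 0, -0.0438, 0.03], [0, 0, 0, 0, 0, -0.075, 0.03], [0, 0, 0, 0, 0, -0.075, 0.03], [0, 0, 0, 0, 0, -0.075, 0.03]]}'
python3 - <<'E'
from h import *
p=r.grab_frame("side"); f=p["frame"]
g=f[184:236:1,286:320].mean(2).astype(int)
for i,row in enumerate(g): print(184+i," ".join(f"{v:3d}" for v in row))
E
```

```text
time: 35.28
position: [0.5032, -0.0769, 0.1098]
eef_rot: [3.142, -0.0, 3.106]
contact_force: [-0.3, 0.7, -0.9]
grip_width: 0.0351
finger_force: 59.8
184 155 154 147 124 104  99  94  83  85  95  82  61  44  20  15  15  25  32  32  32  35  32  32  32  33  25  15  17  63 115 133 126 135 136
185 153 153 149 126 104 103  90  93 105 108  97  79  61  21  16  18  27  32  33  32  33  33  35  35  33  27  18  17  64 126 154 155 153 154
186 151 151 151 141 132 134 130 133 139 137 133 113  69  30  14  16  25  29  28  30  28  27  29  29  29  25  16  12  62 123 152 153 152 153
187 151 150 150 150 150 151 152 152 152 150 149 135 100  50  12  16  18  23  19  18  22  19  23  23  21  19  13  28  92 138 152 151 153 154
188 152 151 151 152 151 152 152 153 151 150 147 142 119  59  10  13  17  15  14  16  17  17  16  17  16  17  15  32 111 153 154 154 154 154
189 150 149 150 151 151 152 152 154 150 145 143 141 126  84  60  47  16  16  18  16  17  16  16  20  38  55  70  96 131 154 156 156 156 156
190 151 151 149 151 151 151 151 148 144 145 144 145 133 101  80  62  18  18  19  23  26  19  19  25  55  80 107
[... 5628 characters left out ...]

231 163 164 164 156 134 110  91  88  90  89  87  87  90  92  88  84  80  80  80  80  83  83  88  92  89  89  89  85  76  89 129 155 163 162
232 163 164 164 162 159 147 131 110  91  87  88  90  90  91  90  88  88  88  91  89  90  91  90  91  89  84  80  85 110 138 156 163 163 164
233 163 163 163 163 163 163 159 148 130 113  99  90  85  86  88  89  89  88  89  90  90  88  82  80  81  87 111 135 151 163 163 163 163 163
234 163 164 162 162 163 163 164 162 159 149 142 129 117 109 100  98  92  90  89  95 100  99 103 121 132 136 152 164 162 163 164 163 163 164
235 163 162 163 163 163 164 164 163 163 163 164 159 152 148 144 124  86  91 119 139 142 141 146 156 164 163 163 164 163 162 164 163 162 163
```

The cap is held level with both lugs visible (rows 193–198 at columns 291 and 316), and the mouth below is empty. I work out the cap's height relative to the TCP and the move to the pad.

Run:
```python
from h import *
from scipy.optimize import brentq
p=r.grab_frame("side"); pos,_=tool(); print(pos)
c=pos[:2]-[.0012,0]
for sx,row in((1,197.45),(-1,197.75)):
    g=lambda z:proj(p,[*(c+RL@[sx*.0235,.0045]),z])[0]
    z=brentq(lambda z:g(z)[1]-row,.02,.15); print("lug",sx,"z",round(z,4),g(z),"TCP-under",round(pos[2]-z,4))
P={"side":p,"top":r.grab_frame("top")}
for n,q in P.items():
    ms=[m for m in r.masks_of(q,"order_pad") if m["p"]>.5]
    for m in ms[:1]:
        pts=np.array([atz(q,u[::-1],.0096)[:2] for u in np.argwhere(m["region"])],np.float32); print(n,m["p"],len(pts),cv2.minAreaRect(pts),pts.mean(0))
    print([ (d["centre"],d["p"],atz(q,d["centre"],0)) for d in r.tip_of(q,"order_pad")[:1]])
```

```text
[ 0.50276084 -0.07686299  0.10925283]
lug 1 z 0.1086 [291.15133398 197.45      ] TCP-under 0.0006
lug -1 z 0.1094 [318.16230099 197.75      ] TCP-under -0.0002
side 0.93 895 ((0.46275025606155396, -0.3157487213611603), (0.13461148738861084, 0.11005931347608566), 9.18685245513916) [ 0.4551687  -0.31354794]
[([314.0, 176.3], 0.63, array([ 0.46210579, -0.30708763,  0.        ]))]
top 0.9 1931 ((0.4662223160266876, -0.31930476427078247), (0.13180461525917053, 0.09190443158149719), 9.045766830444336) [ 0.46522367 -0.31961003]
[([302.3, 250.4], 0.97, array([ 0.46700482, -0.30534493,  0.        ]))]
```

Run:
```python
from h import *
plan(.467,-.322,.05,2.7); print(r.state()["joints"].round(2))
```

```text
now [ 0.5031 -0.077   0.1095] 3.106 delta tool [ 0.0273 -0.2462  0.0595] rv [-0.    -0.001  0.406]
[-0.04  0.48  0.13  2.01 -0.1   0.66  1.69]
```

Converted, -0.246 m / 0.8 = -0.3075, -0.24 m / 0.8 = -0.3, 0.406 rad / 3.1416 = 0.1292.

```bash
python3 -m crank '{"steps":[[0, 0, 0.0159, 0.0038, -0.0375, 0, 0.03], [0, 0, 0.0382, 0.0113, -0.0938, 0, 0.03], [0, 0, 0.0637, 0.0188, -0.15, 0, 0.03], [0, 0, 0.0891, 0.025, -0.2063, 0, 0.03], [0, 0, 0.1146, 0.0313, -0.2625, 0, 0.03], [0, 0, 0.1292, 0.0341, -0.3, 0.0063, 0.03], [0, 0, 0.1292, 0.0341, -0.3075, 0.0313, 0.03], [0, 0, 0.1292, 0.0341, -0.3075, 0.0625, 0.03], [0, 0, 0.1292, 0.0341, -0.3075, 0.075, 0.03], [0, 0, 0.1292, 0.0341, -0.3075, 0.075, 0.03], [0, 0, 0.1292, 0.0341, -0.3075, 0.075, 0.03]]}'; python3 st.py
```

```text
time: 37.0
position: [0.4679, -0.3217, 0.0505]
eef_rot: [3.141, 0.001, 2.701]
contact_force: [0.0, -0.3, -0.6]
grip_width: 0.0349
finger_force: 59.9
37.0 [ 0.4679 -0.3217  0.0505] yaw 2.701 F world [ 0.  -0.3 -0.6] F tool [-0.1 -0.3  0.6] T [ 0.011 -0.006 -0.038] 0.0349
```

Converted, 0.037 m / 0.8 = 0.0463, 0.012 m / 0.8 = 0.015.

```bash
python3 -m crank '{"steps":[[0, 0, 0, 0, 0, 0.015, 0.03], [0, 0, 0, 0, 0, 0.03, 0.03], [0, 0, 0, 0, 0, 0.04, 0.03], [0, 0, 0, 0, 0, 0.045, 0.03], [0, 0, 0, 0, 0, 0.0463, 0.03], [0, 0, 0, 0, 0, 0.0463, 0.03]]}' >/dev/null; python3 st.py; for i in 1 2; do python3 -m crank '{"steps":[[0, 0, 0, 0, 0, 0.0008, 0.03], [0, 0, 0, 0, 0, 0.0013, 0.03], [0, 0, 0, 0, 0, 0.0013, 0.03]]}' >/dev/null; python3 st.py; done
```

```text
37.75 [ 0.4674 -0.322   0.013 ] yaw 2.7 F world [-0.3  0.6 -0. ] F tool [0.5 0.4 0. ] T [-0.014 -0.007  0.029] 0.0353
38.125 [ 0.4673 -0.3218  0.012 ] yaw 2.7 F world [ 0.3  0.3 -0.5] F tool [-0.2  0.4  0.5] T [-0.009 -0.001 -0.077] 0.0348
38.5 [ 0.4673 -0.3218  0.0109] yaw 2.7 F world [-0.3  0.6 -0.4] F tool [0.6 0.4 0.4] T [ 0.052 -0.019 -0.059] 0.0347
```

Converted, 0.0006 m / 0.8 = 0.0008, 0.0003 m / 0.8 = 0.0004.

```bash
for i in 1 2 3; do python3 -m crank '{"steps":[[0, 0, 0, 0, 0, 0.0004, 0.03], [0, 0, 0, 0, 0, 0.0008, 0.03], [0, 0, 0, 0, 0, 0.0008, 0.03]]}' >/dev/null; python3 st.py; done
```

```text
38.875 [ 0.4673 -0.3218  0.0103] yaw 2.7 F world [0.3 0.3 0.2] F tool [-0.2  0.4 -0.2] T [ 0.066 -0.013  0.005] 0.035
39.25 [ 0.4674 -0.3219  0.0103] yaw 2.7 F world [-1.3  1.6  7. ] F tool [ 1.8  0.9 -7. ] T [ 0.285  0.393 -0.01 ] 0.0352
39.625 [ 0.4674 -0.3219  0.0102] yaw 2.7 F world [-3.3  3.4 13.7] F tool [  4.4   1.6 -13.7] T [0.57  0.748 0.05 ] 0.0352
```

Converted, -0.0009 m / 0.8 = -0.0011, -0.0008 m / 0.8 = -0.001.

```bash
python3 -m crank '{"steps":[[0, 0, 0, 0, 0, -0.001, 0.03], [0, 0, 0, 0, 0, -0.0011, 0.03]]}' >/dev/null; python3 st.py; python3 -m crank '{"steps":[[0, 0, 0, 0, 0, 0, 0.037], [0, 0, 0, 0, 0, 0, 0.039], [0, 0, 0, 0, 0, 0, 0.042], [0, 0, 0, 0, 0, 0, 0.05], [0, 0, 0, 0, 0, 0, 0.06], [0, 0, 0, 0, 0, 0, 0.06]]}' >/dev/null; python3 st.py; python3 -m crank '{"steps":[[0, 0, 0, 0, 0, -0.0063, 0.06], [0, 0, 0, 0, 0, -0.025, 0.06], [0, 0, 0, 0, 0, -0.075, 0.06], [0, 0, 0, 0, 0, -0.1375, 0.06], [0, 0, 0, 0, 0, -0.1875, 0.06], [0, 0, 0, 0, 0, -0.25, 0.06], [0, 0, 0, 0, 0, -0.25, 0.06], [0, 0, 0, 0, 0, -0.25, 0.06]]}' >/dev/null; python3 st.py
```

```text
39.875 [ 0.4674 -0.3219  0.0103] yaw 2.7 F world [-1.   1.3  5.4] F tool [ 1.4  0.8 -5.4] T [ 0.214  0.257 -0.054] 0.035
40.625 [ 0.4673 -0.3218  0.01  ] yaw 2.7 F world [ 0.3 -0.6  0.2] F tool [-0.6 -0.4 -0.2] T [0.019 0.023 0.025] 0.0605
41.625 [ 0.4671 -0.3216  0.2104] yaw 2.7 F world [ 0.6  0.6 -1. ] F tool [-0.3  0.8  1. ] T [0.04  0.065 0.029] 0.0601
```

Now I verify from the cameras by numbers only, as all ten views are used.

Run:
```python
from h import *
P={n:r.grab_frame(n) for n in("top","side")}
for n,p in P.items():
    for o,z in(("cap_slot",.0196),("cap",.0096),("key",.018),("order_pad",0)):
        for d in r.tip_of(p,o)[:1]: print(n,o,np.round(d["centre"],1),round(d["p"],2),atz(p,d["centre"],z).round(4))
    for d in r.masks_of(p,"cap")[:1]: print(n,"capmask",np.round(d["box"],1),round(d["p"],2),d["region"].sum())
p=P["side"]; c=proj(p,[.4665,-.322,.0196])[0]; print(c)
x,y=c.round().astype(int); g=p["frame"][y-10:y+12,x-15:x+16].mean(2).astype(int)
for row in g: print(" ".join(f"{v:3d}" for v in row))
f=p["frame"].astype(int); m=(f[...,0]-f[...,2]>70); m[:195]=0;m[235:]=0;m[:,:232]=0;m[:,262:]=0
k=np.argwhere(m); print("orange",k.min(0),k.max(0),k.mean(0),len(k))
```

```text
top cap_slot [304.9 248.4] 0.57 [ 0.4709 -0.3094  0.0196]
top cap [310.  253.5] 0.55 [ 0.4588 -0.323   0.0096]
top key [214.5 195.1] 0.6 [ 0.6061 -0.0845  0.018 ]
top order_pad [303.8 250.6] 0.65 [ 0.4665 -0.3091  0.    ]
top capmask [210.1 224.4  45.7  82.9] 0.69 3153
side cap_slot [313.4 167.3] 0.56 [ 0.464  -0.3155  0.0196]
side key [287. 242.] 0.56 [ 0.5311 -0.0577  0.018 ]
side order_pad [314.5 178. ] 0.57 [ 0.4615 -0.2999  0.    ]
side capmask [312.3 169.2  17.8  13.6] 0.44 165
[312.1154452  165.83231819]
147 146 146 146 145 146 146 146 147 146 148 148 147 148 147 149 147 148 148 148 149 148 148 148 149 147 148 150 150 149 149
147 147 146 146 146 147 146 147 147 147 146 147 147 148 148 148 148 147 147 148 149 148 149 148 148 147 149 149 149 150 149
147 147 146 146 146 146 146 145 145 146 147 148 149 149 147 148 148 148 147 148 148 149 149 150 149 149 149 149 142 136 132
147 147 147 146 146 146 145 146 146 145 148 147 149 148 148 147 141 133 133 131 126 127 126 122 124 123 119 121 114 106 102
146 146 146 140 132 133 128 122 124 126 123 122 123 121 118 118 112 103 104 102  96  98
[... 1503 characters left out ...]
0 104 110 110 109 108
114 114 114 114 114 114 114 113 113 111 102  87  76  65  49  45  45  50  56  63  81  93  98  98  93 102 110 110 110 109 109
112 112 114 112 113 114 113 112 113 112 113 109 105  99  92  92  89  93  95  99 107 112 111 110 111 112 111 110 109 110 110
114 114 114 113 113 113 113 112 112 112 113 111 112 111 112 111 111 111 111 111 111 111 110 111 111 110 110 111 111 111 111
114 116 113 113 113 113 113 112 113 114 113 113 112 111 111 112 111 111 110 110 110 111 111 109 111 111 111 111 111 111 111
115 114 113 113 113 114 112 112 113 113 112 113 112 112 111 111 110 110 111 111 110 111 109 111 112 111 111 111 110 111 106
orange [209 240] [224 255] [215.54545455 247.56684492] 187
```

```bash
python3 -c "
from h import *
print(r.job_done())"
```

```text
the job is handed in; nothing more can be done
None
```

The job is handed in at about 42 s: the cap is unlocked and lies flat, slot up, on the order pad, the key is back in its pocket, and the arm is clear; my last check was from pixel values, as my ten picture views were used up.

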